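# Hang the refill hanger at the empty herb tray

### The arm

A 6-joint arm with a two-finger parallel gripper is mounted at the origin on the work surface. World frame = base frame: x ahead of the robot, y to its left, z up, the work surface at z = 0. Lengths are in m, angles in rad, forces in N, time in s.
With the tool pointing down it reaches from about 0.375 to 0.925 m from the base axis. Payload 5.7 kg.
Tool frame: the origin (TCP) lies midway between the tips of the shut fingers; the grasp point (between the pads) lies 19 mm behind it; z points along the fingers, y is the line along which they close (so a half turn about z gives the same grasp; the last joint's range is limited). The gripper opens to 88 mm and grips with 3 to 60 N. Pads are 20 mm wide; open, the fingers measure 115 mm over their backs; the gripper's body (75 mm by 178 mm) begins 61 mm behind the grasp point.
Start: joints at [-1.329, 0.359, 1.51, -0, 1.272, -0.115], TCP at [0.21, -0.562, 0.223] pointing down, gripper open.
Joint ranges: [-2.97, 2.97], [-1.01, 2.36], [0.21, 2.38], [-0.96, 4.11], [0.2, 2.71], [-2.98, 2.98]. Speed limits (rad/s): [2.39, 2.39, 3.14, 3.14, 3.14, 3.14].

### API

Orientations are given as a unit quaternion [x, y, z, w].
In Python, from bench import move_ptp, servo_line, goto_joints, move_gripper, sleep, inverse_kinematics, capture, PlanningError, close_job, spot_in, silhouettes, current_clock, current_joint_pos, current_qvel, current_joint_torque, current_position, current_orientation, current_force, current_torque, current_finger_gap, current_grip_force gives the robot as it stands. Calls block until the motion is done:
- move_ptp(position, orientation): joint-space move of the TCP to a pose.
- servo_line(position, orientation=None, rate=0.15, contact_N=None): straight line of the TCP; orientation=None keeps the orientation; rate is the mean speed in m/s. With contact_N (N) it stops when the force on the tool has changed by that much, and returns True; else False.
- goto_joints(angles): joint-space move.
- move_gripper(opening): finger opening in m; the grip force is fixed at half the most; returns when the fingers have stopped.
- sleep(seconds).
- inverse_kinematics(position, orientation): joint angles nearest the present ones, or None.
- capture(name): name is "side" or "top" or "wrist"; returns a dict with "image" (400x640x3 uint8, blue, green, red), "range_z" (400x640 float32, m along the optical axis (not along the pixel's ray), 0 where there is no reading), "intrinsics" (3x3 intrinsics, pixels), "R" (3x3) and "t" (3): a world point X has camera coordinates R X + t. Camera axes: x right, y down, z forward; pixel columns grow to the right and rows downward; lengths in m; the calibration is good to about 2 mm. A picture is of the moment at which its call begins.
A pose or a line that the arm cannot do raises PlanningError and nothing moves.
- close_job(): hands the job in; it is judged then, once.
Trained networks look in the newest picture that a camera, given by its name, has taken for a name from the list of things; names that differ only in an ending like _2 or _b are one class to them, and where a whole thing is asked for, a point or a joint stands for the part that bears it (a point fixed in the world has none). Each returns a list of dicts, best first, with "conf" (0 to 1); they miss things now and then, are a little off and sometimes report something else, mostly with a low value. They report only what shows in the picture. A call takes as long as a camera call. They do not tell look-alikes from the thing itself.
- spot_in(camera, query): "xy" ([column, row] in pixels, amid what is visible of it).
- silhouettes(camera, query): "region" (400x640 bool, what is visible of it) and "xy" ([column, row] in pixels, amid what is visible of it).
Readings, each from a call of its own:
- current_clock(): time.
- current_joint_pos(): joint angles.
- current_qvel(): joint speeds.
- current_joint_torque(): joint torques, N m.
- current_position(): TCP position.
- current_orientation(): TCP orientation.
- current_force(): force on the tool from outside, world axes, zero at the start.
- current_torque(): the same for the moment, N m.
- current_finger_gap(): finger opening in m.
- current_grip_force(): force on a finger pad.
Only numpy, scipy, OpenCV 4.12 (cv2) and the standard library are available. Lean on these libraries where they do the work, as an engineer would, in place of code of your own. Each camera call takes 0.05 s, during which the arm holds its last target. There are 200 camera calls.

### The job

One of the four herb trays in front of the steel rail is empty. Lift the refill hanger off its little stand, hook it over the bare thin end of the rail on the empty tray's side of the middle stop, and slide it along until it hangs squarely in line with the middle of the empty tray (at that tray's black tick on the rail). Leave it hanging there by itself, and do not knock or shift the jar, bottle, weights, bowls and cup standing about.

Things in the scene. Friction and masses are not known exactly. Their poses are not given: they have to be found in the camera images.
- hanger: refill hanger, 90 g, starts on the stand: bent aluminium saddle (inverted U), paper tags outside, wooden tab on top. Origin: middle of its roof's underside, which rests on the bar; y along the bar, z up. Roof 38 (x) x 50 (y) x 4 mm; legs 3 mm thick, 32 mm apart inside, reaching 46 mm below the origin; a round lip on each leg, 20 mm below the origin, narrows the mouth to 17 mm.
- hanger_tab (a point): middle of the hanger's dark wooden grip tab: 12 mm (hanger x) x 34 mm (y) x 32 mm high, from 4 to 36 mm above the hanger's origin.
- stand: parking stand, fixed: wooden foot 85 x 90 mm with a thin upright steel bar 7 mm thick (x), 80 mm long (y), its top 100 mm above the origin (underside of the foot). It may stand at the left or at the right of the trays.
- rail: fixed steel T-rail. Origin on the counter under its middle, y along it, z up. Web 7 mm thick, y = -270 to 270 mm, top 120 mm high. From y = -190 to 190 mm it has a flange 24 mm wide, 6 mm thick, round-nosed, top 1.5 mm below the web's top: the hanger cannot drop over the flange but, hooked on a bare end, slides along with the flange inside. Black ticks at y = +-50, +-150 mm.
- rail_stop (a point): top of the dark block at the rail's middle, 14 mm long along the rail, 30 mm wide, top 143 mm high: the hanger cannot pass it.
- bay_left (a point): point on top of the bare web at the rail's +y end, middle of the room for hooking (rail y = +230 mm, 120 mm high).
- bay_right (a point): the same at the -y end (rail y = -230 mm).
- tray_empty: herb tray, the empty one: open wooden box 90 x 90 mm, 34 mm high, walls 5 mm, fixed. Origin under its centre; same yaw as the rail. The four trays stand in a row in front of the rail (robot's side), 100 mm apart, in any order, each centred on one black tick of the rail.
- tray_nuts: herb tray, full of round nuts, up to 46 mm high: open wooden box 90 x 90 mm, 34 mm high, walls 5 mm, fixed. Origin under its centre; same yaw as the rail. The four trays stand in a row in front of the rail (robot's side), 100 mm apart, in any order, each centred on one black tick of the rail.
- tray_roots: herb tray, full of root sticks: open wooden box 90 x 90 mm, 34 mm high, walls 5 mm, fixed. Origin under its centre; same yaw as the rail. The four trays stand in a row in front of the rail (robot's side), 100 mm apart, in any order, each centred on one black tick of the rail.
- tray_slices: herb tray, full of dried slices: open wooden box 90 x 90 mm, 34 mm high, walls 5 mm, fixed. Origin under its centre; same yaw as the rail. The four trays stand in a row in front of the rail (robot's side), 100 mm apart, in any order, each centred on one black tick of the rail.
- mortar: white porcelain mortar bowl, 84 mm across, 60 mm high; origin under its centre. Leave alone.
- weight_a: brass scale weight, 28 mm across, 36 mm high, on the counter below a rail end; origin under its centre. Leave alone.
- weight_b: brass scale weight, 22 mm across, 30 mm high, below the other rail end; origin under its centre. Leave alone.
- scale_pan: brass scale pan, 110 mm across, 28 mm high; origin under its centre. Leave alone.
- amber_bottle: amber glass bottle, 48 mm across, 150 mm high, close behind the rail; origin under its centre. Leave alone.
- porcelain_jar: white porcelain jar, 60 mm across, 120 mm high, close behind the rail; origin under its centre. Leave alone.
- cup: blue cup, 68 mm across, 60 mm high; origin under its centre. Leave alone.
Things that resemble listed ones, but are neither listed nor needed, are in the scene too. What is meant by the hanger is not green or orange, and is the smaller of those in its own colour.

How it is judged:
By the outcome, as a careful person would: the job done as asked, in the order asked, and still so for the second after the job is handed in, with the robot touching nothing.
It also fails if it takes over 51 s, if anything falls off the work surface, if the arm or the gripper's body presses on something with over 40 N, if the wrist force passes 120 N, or if a joint passes its speed limit or range.

## Working session

There is one attempt and no reset: what is moved stays moved. The work goes in short steps, each a Python script; the robot and the scene stay as the last script left them, time stands still between calls to the robot, and variables do not carry over. Pictures are saved under pics/ and viewed, at most 10 in all, crops included, and the job is handed in when it is done.

```bash
mkdir -p pics; ls
cat > h.py <<'E'
import numpy as np, cv2
from bench import *
def world(c,px,z=None):
    K=c["intrinsics"];u,v=px
    ray=np.array([(u-K[0,2])/K[0,0],(v-K[1,2])/K[1,1],1.])
    R,t=c["R"],c["t"]
    if z is None:
        return R.T@(ray*c["range_z"][int(round(v)),int(round(u))]-t)
    o=-R.T@t;d=R.T@ray
    return o+d*(z-o[2])/d[2]
def cloud(c):
    K=c["intrinsics"];v,u=np.mgrid[:400,:640];Z=c["range_z"]
    P=np.stack([(u-K[0,2])/K[0,0]*Z,(v-K[1,2])/K[1,1]*Z,Z],-1)
    W=(P-c["t"])@c["R"]; W[Z==0]=np.nan
    return W
def pix(c,X):
    p=c["intrinsics"]@(c["R"]@np.array(X)+c["t"]);return p[:2]/p[2]
E
python3 - <<'E'
from h import *
print(current_clock())
for n in("top","side"):
    c=capture(n);cv2.imwrite(f"pics/{n}0.png",c["image"])
    print(n,"cam",-c["R"].T@c["t"])
    for q in "hanger hanger_tab stand rail rail_stop bay_left bay_right tray_empty weight_a mortar amber_bottle porcelain_jar cup scale_pan".split():
        for d in spot_in(n,q)[:5]:
            if d["conf"]>.25: print(q,round(d["conf"],2),np.round(d["xy"]),np.round(world(c,d["xy"]),3))
print(current_clock())
E
```

```text
pics
0.0
top cam [0.39767037 0.0145742  1.37375091]
hanger 0.9 [179. 268.] [0.333 0.45  0.074]
hanger 0.67 [220. 267.] [0.333 0.324 0.073]
hanger 0.65 [212. 225.] [0.46  0.334 0.136]
hanger 0.46 [263. 259.] [0.356 0.19  0.078]
hanger_tab 0.92 [220. 271.] [0.398 0.015 1.374]
hanger_tab 0.92 [183. 272.] [0.321 0.435 0.084]
hanger_tab 0.63 [264. 259.] [0.353 0.191 0.054]
hanger_tab 0.55 [211. 224.] [0.462 0.335 0.142]
stand 0.78 [226. 231.] [0.444 0.301 0.103]
rail 0.77 [314. 181.] [0.584 0.027 0.142]
rail_stop 0.95 [314. 185.] [0.576 0.028 0.122]
bay_left 0.92 [315. 181.] [0.586 0.024 0.143]
bay_right 0.72 [314. 181.] [0.586 0.027 0.142]
tray_empty 0.85 [362. 207.] [ 0.515 -0.128  0.006]
weight_a 0.47 [299. 212.] [0.502 0.078 0.04 ]
weight_a 0.46 [249. 193.] [0.569 0.243 0.027]
mortar 0.91 [432. 230.] [ 0.436 -0.354  0.011]
amber_bottle 0.65 [336. 149.] [ 0.689 -0.044  0.115]
porcelain_jar 0.72 [299. 148.] [0.692 0.071 0.12 ]
cup 0.82 [456. 178.] [ 0.606 -0.445  0.005]
cup 0.56 [364. 207.] [ 0.517 -0.135  0.006]
side cam [0.49272148 0.72797455 0.84259617]
hanger 0.86 [427. 386.] [0.333
[... 425 characters left out ...]
ail 0.67 [307. 230.] [0.581 0.103 0.121]
rail_stop 0.79 [307. 228.] [0.583 0.095 0.119]
bay_left 0.8 [308. 230.] [0.58  0.103 0.12 ]
bay_right 0.79 [309. 228.] [0.579 0.096 0.116]
bay_right 0.52 [313. 136.] [ 0.605 -0.394  0.054]
tray_empty 0.96 [334. 192.] [ 0.522 -0.158  0.005]
weight_a 0.69 [263. 233.] [0.698 0.097 0.095]
weight_a 0.52 [313. 302.] [0.561 0.252 0.023]
weight_a 0.27 [308. 226.] [0.579 0.089 0.12 ]
mortar 0.7 [356. 146.] [ 0.45  -0.372  0.028]
mortar 0.68 [339. 242.] [0.5   0.072 0.036]
porcelain_jar 0.6 [264. 234.] [0.696 0.097 0.093]
cup 0.83 [316. 136.] [ 0.595 -0.399  0.05 ]
scale_pan 0.91 [293. 372.] [0.592 0.412 0.006]
scale_pan 0.59 [356. 345.] [0.456 0.348 0.011]
1.5
```

Run:
```python
import cv2
a=cv2.imread("pics/top0.png");b=cv2.imread("pics/side0.png")
cv2.imwrite("pics/top1.png",cv2.resize(a[110:310,150:480],None,fx=2.4,fy=2.4,interpolation=cv2.INTER_CUBIC))
cv2.imwrite("pics/side1.png",cv2.resize(b[100:400,200:500],None,fx=2,fy=2,interpolation=cv2.INTER_CUBIC))
```

```text
(no output)
```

View pics/top1.png

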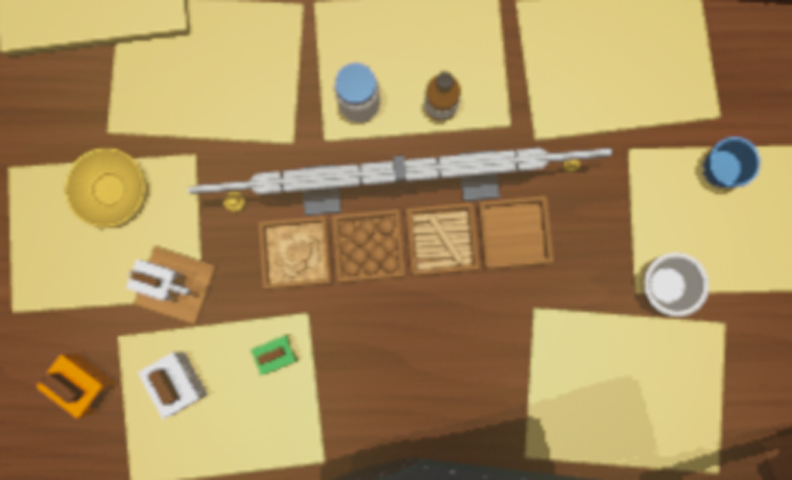

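View pics/side1.png

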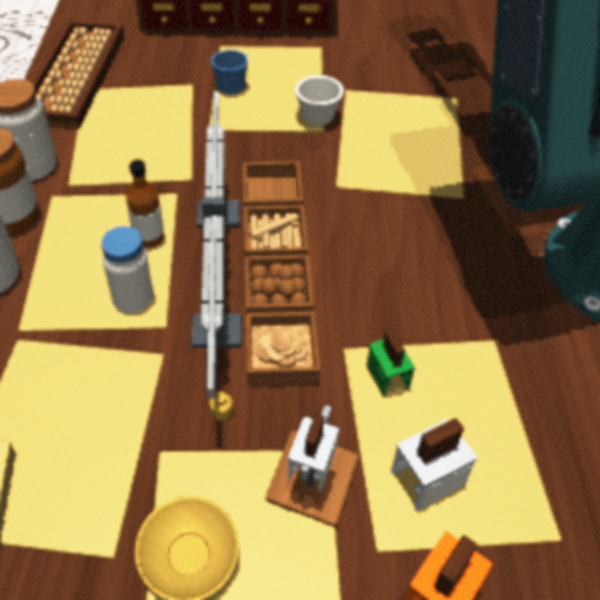

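The top view crop shows the rail running from px (230,189) to (403,173), with the stop at (316,180). The empty tray is rightmost at (364,207), so the hooking bay is at the −y end.

Hanger candidates in the top view:
- White on the stand: (212,226)
- Larger white on paper: (220,270)
- Green: (264,258)
- Orange: (179,270)

I choose the small white one on the stand. Next I'll look closely with the wrist camera, at the bay first and then the hanger.

```bash
cat >> h.py <<'E'
from scipy.spatial.transform import Rotation as Ro
def quat(yaw):  # tool down, tool y axis along world direction yaw
    y=np.array([np.cos(yaw),np.sin(yaw),0]);z=np.array([0,0,-1.]);x=np.cross(y,z)
    return Ro.from_matrix(np.stack([x,y,z],1)).as_quat()
E
python3 - <<'E'
from h import *
c=capture("top");a=world(c,(230.5,189),.12);b=world(c,(403,173.3),.12)
print("rail ends",a,b,np.linalg.norm(a-b)); m=(a+b)/2;yaw=np.arctan2(*(a-b)[[1,0]])
print("mid",m,"yaw of +y dir",yaw, "stop",world(c,(316,180),.143))
print("orient0",Ro.from_quat(current_orientation()).as_matrix().round(2))
d=(a-b)/np.linalg.norm(a-b); bay=m-.23*d
q=quat(yaw-np.pi/2)
for k in (0,np.pi):
  for P in([bay[0],bay[1],.3],[.46,.335,.28]): print(k,inverse_kinematics(P,quat(yaw-np.pi/2+k)))
move_ptp([bay[0]-.06,bay[1]+.03,.33],q)
w=capture("wrist");cv2.imwrite("pics/w0.png",w["image"]);np.save("pics/w0.npy",w,allow_pickle=True)
print("cam",-w["R"].T@w["t"],w["R"].round(2),current_position(),current_clock())
move_ptp([.42,.30,.33],q)
w=capture("wrist");cv2.imwrite("pics/w1.png",w["image"]);np.save("pics/w1.npy",w,allow_pickle=True)
print(current_clock(), "hanger tab", [(d["conf"],d["xy"],world(w,d["xy"])) for d in spot_in("wrist","hanger_tab")[:2]])
cv2.imwrite("pics/w01.png",cv2.resize(np.vstack([cv2.imread("pics/w0.png"),w["image"]]),None,fx=.75,fy=.75))
E
```

```text
rail ends [0.56948062 0.28236536 0.12      ] [ 0.60624745 -0.24497404  0.12      ] 0.5286195632665499
mid [0.58786404 0.01869566 0.12      ] yaw of +y dir 1.6404050572697895 stop [0.5878829  0.02114467 0.143     ]
orient0 [[ 0.94  0.35  0.  ]
 [ 0.35 -0.94  0.  ]
 [ 0.   -0.   -1.  ]]
0 [-4.43719791e-01  3.61765197e-01  1.31325690e+00 -4.44089210e-16
  1.46657055e+00 -5.13328521e-01]
0 [ 5.08066819e-01  2.67363716e-01  1.49955605e+00 -4.44089210e-16
  1.37467289e+00  4.38458088e-01]
3.141592653589793 [-4.43719791e-01  3.61765197e-01  1.31325690e+00 -4.44089210e-16
  1.46657055e+00  2.62826413e+00]
3.141592653589793 [ 5.08066819e-01  2.67363716e-01  1.49955605e+00 -4.44089210e-16
  1.37467289e+00 -2.70313457e+00]
cam [ 0.53868238 -0.11028103  0.49105067] [[ 1.    0.07 -0.  ]
 [ 0.07 -0.96  0.26]
 [ 0.02 -0.26 -0.96]] [ 0.54347625 -0.18172129  0.32966464] 3.475
5.3333 hanger tab [(0.95, [280.5, 228.2], array([0.36163938, 0.19904037, 0.05385712])), (0.93, [255.4, 143.7], array([0.33370731, 0.3320808 , 0.11056849]))]
```

View pics/w01.png

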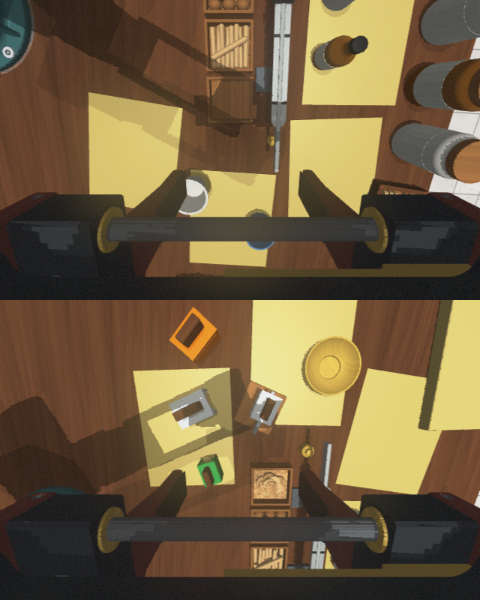

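Upper picture (wrist at bay): the empty tray is at about (307,135) and the rail's bare end at (370,227), with the small weight beside it. Lower picture: the white saddle on the wooden-foot stand is at about (355,140), and the larger white one is at (257,143). Next I'll check a close crop and measure both.

Run:
```python
from h import *
w=np.load("pics/w1.npy",allow_pickle=True).item()
cv2.imwrite("pics/c1.png",np.hstack([cv2.resize(w["image"][90:190,320:400],None,fx=5,fy=5,interpolation=cv2.INTER_CUBIC),cv2.resize(np.load("pics/w0.npy",allow_pickle=True).item()["image"][140:240,330:410],None,fx=5,fy=5,interpolation=cv2.INTER_CUBIC)]))
W=cloud(w);im=w["image"].astype(int)
reg=np.zeros((400,640),bool);reg[90:190,310:400]=1
def rect(n,m):
    P=W[m][:,:2].astype(np.float32); r=cv2.minAreaRect(P*1000)
    print(n,m.sum(),"mean",W[m].mean(0).round(4),"minrect",np.round(r[0],1),np.round(r[1],1),round(r[2],1),"z",np.nanpercentile(W[m][:,2],[5,50,95]).round(4))
with np.errstate(invalid='ignore'):
    z=W[...,2]
    print(np.histogram(z[reg&(z>.05)],bins=np.arange(.05,.16,.005)))
    rect("tab",reg&(z>.125)); rect("roof",reg&(z>.097)&(z<.112)); rect("roof+tab",reg&(z>.097))
    print("foot");rect("foot",reg&(z>.008)&(z<.03))
    for nm in("w0","w1"):
        w=np.load(f"pics/{nm}.npy",allow_pickle=True).item();W=cloud(w);z=W[...,2]
        m=(z>.105)&(z<.125)&(abs(W[...,0]-.59)<.04)&(W[...,1]<.3)&(W[...,1]>-.3);rect("rail "+nm,m)
        m2=m&(abs(W[...,1]-.019)>.195); rect("thin "+nm,m2); print(W[m2][:,1].min(),W[m2][:,1].max())
        for lo in np.arange(-.26,.3,.04):
            k=m&(W[...,1]>lo)&(W[...,1]<lo+.04)
            if k.sum()>5: print(round(lo+.02,3),k.sum(),W[k][:,0].min().round(4),W[k][:,0].mean().round(4),W[k][:,0].max().round(4),W[k][:,2].max().round(4))
```

```text
(array([  0,   6,  11,   6,  12,  10,  18,  21,  32, 118, 829,  19,  12,
        16,  12,  15, 125, 173,   0,   0,   0]), array([0.05 , 0.055, 0.06 , 0.065, 0.07 , 0.075, 0.08 , 0.085, 0.09 ,
       0.095, 0.1  , 0.105, 0.11 , 0.115, 0.12 , 0.125, 0.13 , 0.135,
       0.14 , 0.145, 0.15 , 0.155]))
tab 313 mean [0.4576 0.3403 0.1347] minrect [458.  339.7] [34.  12.1] 70.6 z [0.1307 0.1351 0.1365]
roof 961 mean [0.456  0.3381 0.1028] minrect [454.9 330.6] [79.9 38.2] 70.6 z [0.099  0.1031 0.1047]
roof+tab 1308 mean [0.4563 0.3387 0.1109] minrect [454.9 330.6] [79.9 38.2] 70.6 z [0.0992 0.1036 0.1357]
foot
foot 1639 mean [0.4453 0.332  0.0112] minrect [454.9 330.7] [89.7 84.9] 70.4 z [0.0095 0.0112 0.0128]
rail w0 3922 mean [ 0.5958 -0.0841  0.1181] minrect [ 596.1 -115.9] [ 29.7 267.8] 3.0 z [0.1161 0.1182 0.1202]
thin w0 373 mean [ 0.6042 -0.2119  0.1177] minrect [ 604.9 -212.6] [ 7.4 73.7] 4.0 z [0.1083 0.119  0.1204]
-0.24950336514274368 -0.1760028219694386
-0.24 144 0.6021 0.6057 0.6103 0.1219
-0.2 207 0.5993 0.6033 0.6086 0.1211
-0.16 496 0.5881 0.6007 0.6132 0.121
-0.12 694 0.5854 0.5983 0.6119 0.1215
-0.08 756 0.5827 0.5956 0.6086 0.1214
-0.04 817 0.5799 0.5928 0.6061 0.1213
0.0 808 0.5744 0.5901 0.6041 0.125
rail w1 1145 mean [0.5787 0.1481 0.1173] minrect [582.  156.3] [ 25.9 266.5] 2.4 z [0.1086 0.1185 0.1203]
thin w1 501 mean [0.5713 0.253  0.116 ] minrect [572.6 251.7] [ 8.5 74.9] 4.5 z [0.1065 0.1184 0.1204]
0.21445546096615048 0.2891885621925263
0.04 289 0.5738 0.5857 0.5998 0.1211
0.08 337 0.5719 0.5838 0.5983 0.121
0.2 54 0.5716 0.5756 0.5869 0.1208
0.24 260 0.5687 0.5721 0.5785 0.1214
0.28 205 0.5669 0.5698 0.5754 0.1209
```

View pics/c1.png

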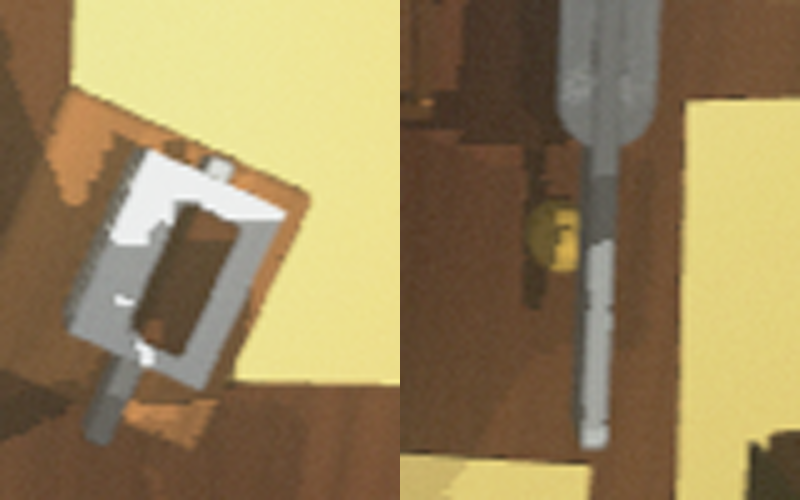

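The crop confirms the choice: a small white saddle with a 34×12 mm tab and a 38 mm roof, on an 85×90 mm foot. The right-hand crop shows a clear bare rail end with the weight below it. Every size matches the description, so I'll grasp and lift.

Run:
```python
from h import *
h=np.array([.458,.3397]);q=quat(np.radians(70.5-90))
move_gripper(.045)
move_ptp([*h,.19],q)
print(servo_line([*h,.1085],rate=.1,contact_N=8),current_position())
move_gripper(0)
print("gap",current_finger_gap(),current_grip_force(),current_force().round(2) if hasattr(current_force(),'round') else current_force())
servo_line([*h,.24],rate=.15)
print("gap",current_finger_gap(),current_force(),current_clock())
w=capture("wrist");np.save("pics/w2.npy",w,allow_pickle=True);cv2.imwrite("pics/w2.png",w["image"])
```

```text
False [0.45852691 0.33998783 0.10919113]
gap 0.01226015211911247 29.99526858329773 [ 0.64 -0.57  0.62]
gap 0.01211709563253458 [-0.93168153 -0.38880234 -1.12337142] 9.45
```

View pics/w2.png

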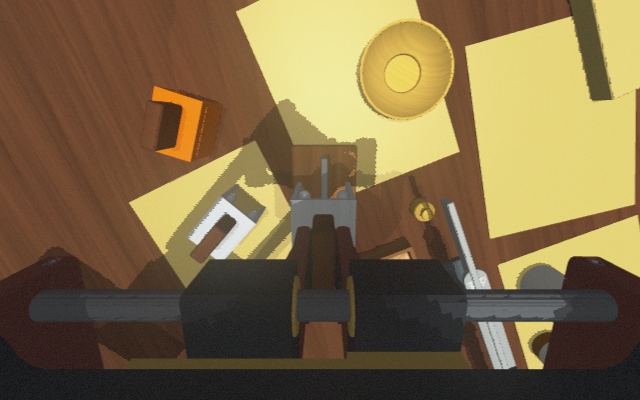

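The hanger is off the stand and held squarely (roof at (323,212)), with the bare bar at (325,175). Now I'll carry it to the right-hand bay and hook it.

```bash
cat >> h.py <<'E'
YR=np.radians(93.98);D=np.array([np.cos(YR),np.sin(YR)]);M=np.array([.5887,.0198]);QR=quat(YR-np.pi/2)
def rp(y,z): return [*(M+y*D),z]
E
python3 - <<'E'
from h import *
w=np.load("pics/w0.npy",allow_pickle=True).item();W=cloud(w);Dx=np.array([D[1],-D[0]])
r=(W[...,:2]-M); x=r@Dx; y=r@D
with np.errstate(invalid='ignore'):
    for a,b in((-.26,-.23),(-.23,-.2),(-.18,-.15),(-.15,-.05)):
        m=(W[...,2]>.1165)&(W[...,2]<.123)&(abs(x)<.02)&(y>a)&(y<b);print(a,np.percentile(x[m],[2,50,98]).round(4),x[m].mean().round(4))
move_ptp(rp(-.232,.24),QR); print(current_position(),rp(-.232,.24),current_clock())
servo_line(rp(-.232,.2),rate=.15)
w=capture("wrist");np.save("pics/w3.npy",w,allow_pickle=True);cv2.imwrite("pics/w3.png",w["image"])
W=cloud(w);r=(W[...,:2]-M); x=r@Dx; y=r@D
with np.errstate(invalid='ignore'):
    for a,b in((-.20,-.17),(-.17,-.1),(-.1,0)):
        m=(W[...,2]>.1165)&(W[...,2]<.123)&(abs(x)<.02)&(y>a)&(y<b);print(a,m.sum(),np.percentile(x[m],[2,50,98]).round(4))
    zt=current_position()[2]; m=(abs(W[...,2]-(zt-.0045))<.004)&(abs(x)<.03)&(y<-.19)&(y>-.26)
    print("roof",m.sum(),np.percentile(x[m],[2,98]).round(4),y[m].max().round(4), np.percentile(W[m][:,2],[5,50,95]),zt)
E
```

```text
-0.26 [-0.0033 -0.0001  0.0034] -0.0001
-0.23 [-0.0033 -0.0001  0.0034] -0.0001
-0.18 [-0.0116 -0.0001  0.012 ] 0.0002
-0.15 [-0.0113  0.0001  0.0118] 0.0002
[ 0.60498079 -0.21063963  0.24001323] [np.float64(0.6048027149182231), np.float64(-0.21164049466820287), 0.24] 11.55
-0.2 749 [-0.0106  0.0006  0.0111]
-0.17 3018 [-0.0111  0.0005  0.012 ]
-0.1 1024 [-0.011   0.0005  0.0119]
roof 1749 [-0.019   0.0183] -0.2054 [0.19333234 0.19442857 0.19568475] 0.20058768526284965
```

View pics/w3.png

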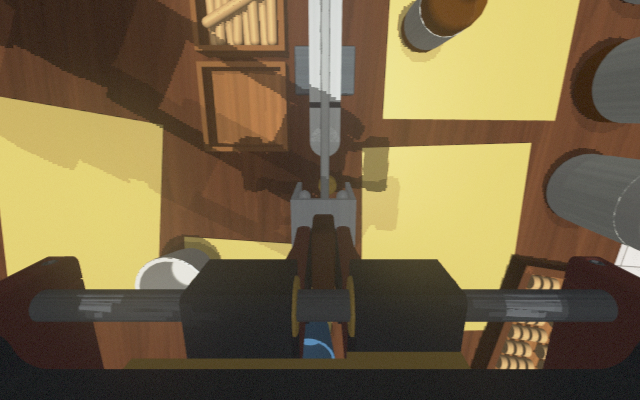

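The hanger is centred over the bare end: roof x is −19 to +18 mm against the rail, and its inner end is at y = −205 mm. The tick is visible at (323,103), in line with the empty tray. I'll lower it now.

Run:
```python
from h import *
hit=servo_line(rp(-.232,.127),rate=.06,contact_N=5)
p=current_position();print(hit,p,current_force(),current_finger_gap(),current_clock())
if p[2]<.134:
    servo_line(rp(-.232,p[2]+.0012),rate=.03)
    hit=servo_line(rp(-.151,p[2]+.0012),rate=.05,contact_N=10)
    sleep(.2)
    p=current_position();print(hit,p,(np.array(p[:2])-M)@D,current_force(),current_finger_gap(),current_clock())
    w=capture("wrist");np.save("pics/w4.npy",w,allow_pickle=True);cv2.imwrite("pics/w4.png",w["image"])
    W=cloud(w);Dx=np.array([D[1],-D[0]]);r=(W[...,:2]-M); x=r@Dx; y=r@D
    with np.errstate(invalid='ignore'):
        m=(abs(W[...,2]-(p[2]-.006))<.003)&(abs(x)<.03)&(y<-.11)&(y>-.18)
        print("roof",m.sum(),np.percentile(x[m],[2,98]).round(4),y[m].max().round(4),W[m][:,2].mean())
        m=(W[...,2]>.024)&(W[...,2]<.038)&(x<-.03)&(x>-.13)&(y<-.05)&(y>-.215)
        print("trays y range",y[m].min(),y[m].max())
```

```text
True [ 0.60441294 -0.2114242   0.12857372] [-0.1399867   0.12652576  4.39570024] 0.011699807765069981 13.125
False [ 0.59919574 -0.13102744  0.12977541] -0.15119218344778945 [ 0.79378998  0.19442682 -0.27872499] 0.011533644178217 15.3417
roof 1747 [-0.019   0.0183] -0.1253 0.12445677595567324
trays y range -0.19548924951778532 -0.05000670241818885
```

The roof centre is at −150.3 mm, and the tray edge at −195.5 mm puts its centre at −150.5 mm. I'll check that against the tick, then release and back off.

Run:
```python
from h import *
w=np.load("pics/w3.npy",allow_pickle=True).item()
g=w["image"][95:112,314:320].mean((1,2));print(g.round()); i=95+g.argmin();X=world(w,(317,i),.1185);print("tick y",(X[:2]-M)@D)
p=current_position()
servo_line(rp(-.151,p[2]-.0015),rate=.02,contact_N=4); print(current_force(),current_position())
move_gripper(.03); sleep(.3)
servo_line(rp(-.151,.22),rate=.12)
move_ptp(rp(-.22,.33),QR); sleep(.3)
w=capture("wrist");cv2.imwrite("pics/w5.png",w["image"])
W=cloud(w);Dx=np.array([D[1],-D[0]]);r=(W[...,:2]-M); x=r@Dx; y=r@D
with np.errstate(invalid='ignore'):
    for n,a,b in(("roof",.122,.128),("tab",.145,.165)):
        m=(W[...,2]>a)&(W[...,2]<b)&(abs(x)<.03)&(y<-.09)&(y>-.21)
        print(n,m.sum(),cv2.minAreaRect((np.stack([x[m],y[m]],1)*1000).astype(np.float32)),W[m][:,2].mean())
print(current_clock(),current_force())
```

```text
[130. 131. 130. 130. 130. 130. 130.  75.  62.  61.  61.  59.  75. 126.
 129. 128. 129.]
tick y -0.15177079273168279
[-0.45750438 -0.08116855  1.58545502] [ 0.59951893 -0.13100018  0.1286187 ]
roof 1006 ((-0.2057323455810547, -151.0298309326172), (49.33648681640625, 37.34614944458008), 89.99009704589844) 0.12340559695951374
tab 354 ((0.30872011184692383, -151.1431884765625), (10.965988159179688, 33.70577621459961), 0.14116421341896057) 0.155111872269326
18.3 [-0.49643031 -0.28274027  0.34326184]
```

View pics/w5.png

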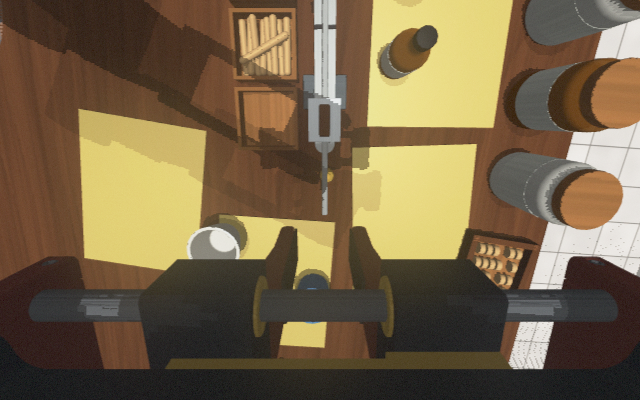

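The hanger hangs free at (325,120), level and square at y = −151 mm. That lines up with the tick (about −151 mm) and the tray at (268,118), and the weight and bottle are untouched. Handing in.

```bash
python3 -c "
from bench import *
print(close_job(),current_clock())"
```

```text
the job is handed in; nothing more can be done
the job is handed in; nothing more can be done
```

The refill hanger now hangs by itself on the rail at the empty tray's tick, within about 1 mm and square to it; the job was handed in after about 18 s, and I saw nothing else shifted in the last wrist picture.

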